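# Find the notch in the sample tray's rim and press the release catch

## Task

Unlock the autosampler's round sample tray so that it can be lifted out later: feel along the flat top of the tray's raised rim with a fingertip to find the hidden notch, then press the release catch inside the notch fully down, so that the lifting knob in the middle of the tray rises, and take the hand away. Only touch and press: do not touch the lifting knob, do not turn the tray, and leave the bottles, vials and other loose things where they stand.

Things in the scene. Friction and masses are not known exactly. Their poses are not given: they have to be found in the camera images.
- sampler: The autosampler, a flat white housing fixed on the bench. Origin on the axis of its round tray, at bench height; its -x side is the front, facing roughly to the robot. Deck (top) 60 mm up, from x = -145 to 185, y = -200 to 200 mm. Behind the tray (x above 130 mm) stand a pump cover (y -190 to -20, top at 104 mm) and a blue probe arm (y 5 to 175, top at 165 mm).
- rim_centre (a point): Point on the tray's axis at the height of the rim's top, 95 mm above the bench; turns with the sampler, not with the tray. The tray's rim is a flat, level, solid ring from radius 92 to 122 mm, 35 mm above the deck, with one notch. The floor inside the rim lies 5 mm lower and carries twelve capped sample cups 16 mm high, centres at radius 68 mm.
- rim_front (a point): Point on the middle (radius 107 mm) of the rim's top at the sampler's front (-x); fixed to the sampler. The notch's middle lies within 78 degrees along the rim to either side of this point, different every time; it is of the rim's white plastic. It cuts straight across the rim: 30 mm radially, 44 mm wide along the rim with parallel sides, open above and outside.
- catch (a joint): The release catch, a white plate 26 x 42 mm that is the floor of the notch: middle at radius 106 mm, top 8 mm below the rim's top. Value: metres pressed straight down, 0 at rest (locked) to 0.006 fully down (released, 14 mm below the rim's top, a hard stop). About 6 N moves it; it stays where it is left.
- lift_knob (a joint): The lifting knob, a grey button 38 mm in diameter on the tray's axis, its top 23 mm above the rim's top at rest. Value: metres risen, 0 locked to 0.012 released. A rocker drives it from the catch, 2 mm up for 1 mm of catch. Not to be touched.
- tray (a joint): How far the white tray (244 mm in diameter) has turned about its upright axis since the start, rad, positive anticlockwise from above; 0 at the start wherever the notch is. Held by its drive: about 18 N along the rim makes it slip.
- reagent_bottle: Loose amber bottle, 42 mm in diameter, 75 mm high, on the front left of the deck; origin under its centre.
- control_vial: Loose white vial with a black stopper, 28 mm in diameter, 45 mm high, on the front right of the deck; origin under its centre.
- tube_rack: Loose blue rack of capped tubes, 210 x 72 mm, 96 mm high, on the bench left of the sampler; origin under its centre, long side along its x.
- tip_box: Loose blue box with a clear lid, 122 x 85 x 67 mm, on the bench to the right; origin under its centre.
- beaker: Loose glass beaker, 68 mm in diameter, 88 mm high, on the bench to the right; origin under its centre.
- pipette: Loose pale grey micropipette lying on the bench to the right, about 255 mm long along its x; origin near its middle, on the bench.
- wash_bottle: Loose white bottle with a blue cap, 68 mm in diameter, 170 mm high, on the bench to the left, behind the rack; origin under its centre.

How it is judged:
By the outcome, as a careful person would: the job done as asked, in the order asked, and still so for the second after the job is handed in, with the robot touching nothing.
It also fails if it takes over 58 s, if anything falls off the work surface, if the arm or the gripper's body presses on something with over 40 N, if the wrist force passes 120 N, or if a joint passes its speed limit or range.

## Robot

A 6-joint arm with a two-finger parallel gripper is mounted at the origin on the work surface. World frame = base frame: x ahead of the robot, y to its left, z up, the work surface at z = 0. Lengths are in m, angles in degrees, forces in N, time in s.
With the tool pointing down it reaches from about 0.4 to 0.825 m from the base axis. Payload 7 kg.
Tool frame: the origin (TCP) lies between the finger pads; the fingertips stand 22 mm ahead of it and the grasp point (between the pads) lies 3 mm ahead of it; z points along the fingers, y is the line along which they close (so a half turn about z gives the same grasp; the last joint's range is limited). The gripper opens to 88 mm and grips with 3 to 60 N. Pads are 19 mm wide; open, the fingers measure 130 mm over their backs; the gripper's body (78 mm by 193 mm) begins 47 mm behind the grasp point.
Start: joints at [92.023, 20.546, 0.682, 0, -70.136, -16.507], TCP at [0.169, 0.654, 0.225] pointing down, gripper open.
Joint ranges: [-176.03, 176.03], [-82.01, 121.73], [-58.28, 71.71], [-173.87, 95.51], [-174.79, -0.11], [-173.66, 173.66]. Speed limits (degrees/s): [136.94, 136.94, 172.46, 180, 180, 180].

## Interface

Orientations are given as [roll, pitch, yaw] about the fixed x, y, z axes, in that order (R = Rz(yaw) Ry(pitch) Rx(roll)).
In Python, from plant import ctrl gives the robot as it stands.
- The arm moves only by the tool apply_moves, never from a script. Its argument "targets" is a list of rows, each an object with "travel": the shift along the tool's x, y, z in mm, a list of three; "roll": the turn about the tool's z in degrees; "jaw": the finger opening in mm, from 0 to 87.6. In form: [{"travel": [tx, ty, tz], "roll": roll, "jaw": jaw}, ...]. A call has 1 to 10 rows; each row shifts and turns the commanded pose from where the row before left it, along the tool's axes as they then stand; what a row does not reach is not made up. A row lasts 1/10 s, in which the tool goes at most 50 mm and 8.59 degrees, less where a joint would pass 70% of its speed; a pose out of reach is approached as far as the arm can. A call with a gripper value outside its range is refused whole. The fingers move at their own pace and stop on an object; the grip force is fixed at half the most. Time passes only in rows, so rows that do not move let the fingers close. It gives the time, the measured TCP pose, the force, the opening and the grip force at its end, in the units of the state.
- ctrl.get_obs(): the state, without advancing time (a new reading comes with each control period).
- ctrl.snapshot(name): name is "scene" or "top" or "wrist"; returns the picture (420x560x3 uint8, red, green, blue); there is no depth.
- ctrl.calibration(name): a dict with "K" (3x3 intrinsics, pixels), "extrinsics" (4x4, takes a point from camera to world coordinates); the wrist camera has in their place "hand_eye" (4x4, takes a point from camera to tool coordinates, whose origin is the TCP and whose axes are the flange's). Camera axes: x right, y down, z forward; pixel columns grow to the right and rows downward; lengths in m; the calibration is good to about 2 mm. A picture is of the moment at which its call begins: read the wrist's pose just before it. calibration takes no time and is no camera call.
- ctrl.close_job(): hands the job in; it is judged then, once.
The state is a dict: "clock": time; "joint_pos": joint angles; "qvel": joint speeds; "tau": joint torques, N m; "tool_pos": TCP position; "orientation": TCP orientation; "force": force on the tool from outside, world axes, zero at the start; "moment": the same for the moment, N m; "opening": finger opening in m; "gripper_force": force on a finger pad.
Only numpy, scipy, OpenCV 4.12 (cv2) and the standard library are available. Lean on these libraries where they do the work, as an engineer would, in place of code of your own. Each camera call takes 0.05 s, during which the arm holds its last target. There are 200 camera calls.

## Working session

There is one attempt and no reset: what is moved stays moved. The work goes in short steps, Python scripts to look and compute and a tool call to move; the robot and the scene stay as the last step left them, time stands still between calls to the robot, and variables do not carry over. Pictures are saved under pics/ and viewed, at most 10 in all, crops included, and the job is handed in when it is done.

Besides the shell and the picture viewer there is one more tool, called after "Request:" as name(argument=value, ...) on one line, values as JSON. apply_moves: Moves the arm, as the interface text tells. Its arguments: {"type":"object","properties":{"targets":{"type":"array","items":{"type":"object","properties":{"travel":{"type":"array","items":{"type":"number"}},"roll":{"type":"number"},"jaw":{"type":"number"}}}}},"required":["targets"]}

```bash
mkdir -p pics; python3 - <<'E'
from plant import ctrl
import cv2
o=ctrl.get_obs();print(o)
for n in("scene","top"):
    c=ctrl.calibration(n);print(n,c)
    cv2.imwrite(f"pics/{n}0.png",ctrl.snapshot(n)[:,:,::-1])
print(ctrl.calibration("wrist"))
E
```

```text
{'clock': 0.0, 'joint_pos': array([ 9.20216534e+01,  2.05911438e+01,  6.33797539e-01, -1.95305896e-02,
       -7.01358614e+01, -1.65073197e+01]), 'qvel': array([-0.06649427, -0.09503759,  0.0256329 ,  0.00137378, -0.0919762 ,
        0.04759222]), 'tau': array([-9.85442566e-04, -5.82706618e+01,  2.93063271e+01,  6.99747115e+00,
        6.99141747e-03, -1.60666855e-04]), 'tool_pos': array([0.1687451 , 0.6530591 , 0.22362802]), 'orientation': array([ 1.79905417e+02, -8.88302445e-03, -1.44923102e+01]), 'force': array([-0.18273559, -0.30930318,  1.19030575]), 'moment': array([ 0.02648235,  0.02110823, -0.0329331 ]), 'gripper_force': 0.0, 'opening': 0.08796997132208015}
scene {'K': array([[423.23192066,   0.        , 277.67226823],
       [  0.        , 423.23192066, 207.01914174],
       [  0.        ,   0.        ,   1.        ]]), 'extrinsics': array([[ 0.39413986,  0.73710153, -0.54893998,  1.10967464],
       [ 0.91903807, -0.31300219,  0.23958017, -0.26735589],
       [ 0.00477549, -0.59892484, -0.80079101,  1.01329122],
       [ 0.        ,  0.        ,  0.        ,  1.        ]])}
[... 240 characters left out ...]

       [-0.99959507, -0.02814205, -0.00421047, -0.01028288],
       [ 0.00898311, -0.17168968, -0.98511012,  1.51894131],
       [ 0.        ,  0.        ,  0.        ,  1.        ]])}
{'K': array([[296.68739491,   0.        , 276.10217052],
       [  0.        , 296.68739491, 205.35922043],
       [  0.        ,   0.        ,   1.        ]]), 'hand_eye': array([[ 1.20606430e-03, -9.66362828e-01, -2.57179764e-01,
         6.94066165e-02],
       [ 9.99999100e-01,  1.01447030e-03,  8.77661705e-04,
         8.66331686e-04],
       [-5.87238417e-04, -2.57180591e-01,  9.66363182e-01,
        -1.60306893e-01],
       [ 0.00000000e+00,  0.00000000e+00,  0.00000000e+00,
         1.00000000e+00]])}
```

View pics/top0.png

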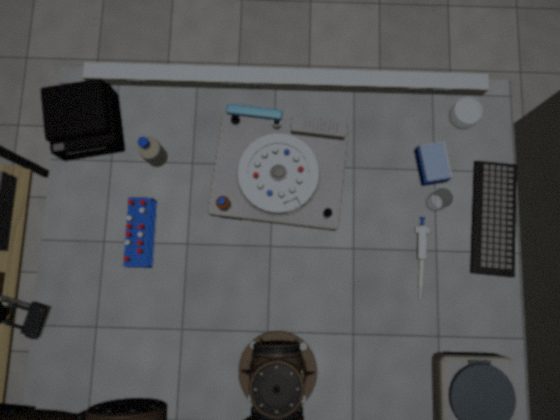

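View pics/scene0.png

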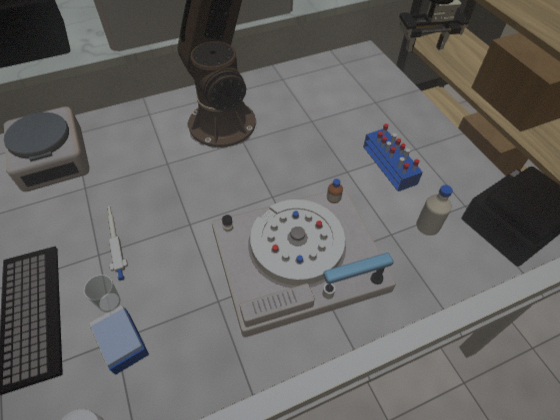

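The top view shows the sampler's tray around (278,172), the amber bottle at (223,203), the vial at (327,212), and a possible notch mark near (290,202). The scene view shows a matching mark near (266,215).

```bash
cat > h.py <<'E'
import numpy as np, cv2
from plant import ctrl
def ray(n,uv,z,T=None):
    c=ctrl.calibration(n);T=c["extrinsics"] if T is None else T
    d=T[:3,:3]@np.linalg.solve(c["K"],[uv[0],uv[1],1.]);return T[:3,3]+d*(z-T[2,3])/d[2]
def proj(n,p,T=None):
    c=ctrl.calibration(n);T=c["extrinsics"] if T is None else T
    q=c["K"]@(T[:3,:3].T@(np.asarray(p)-T[:3,3]));return q[:2]/q[2]
E
python3 - <<'E'
from h import *
t=cv2.imread("pics/top0.png");s=cv2.imread("pics/scene0.png")
g=cv2.cvtColor(t,cv2.COLOR_BGR2GRAY);print(np.percentile(g[130:215,235:322],[5,25,50,75,95]))
m=(g>165).astype(np.uint8);m[:125]=0;m[220:]=0;m[:,:225]=0;m[:,325:]=0
cs,_=cv2.findContours(m,0,1)
c=max(cs,key=cv2.contourArea);print(cv2.contourArea(c),cv2.boundingRect(c))
h=cv2.convexHull(c);W=np.array([ray("top",p,.095)[:2] for p in h[:,0]],np.float32)
A=np.c_[2*W,np.ones(len(W))];x=np.linalg.lstsq(A,(W**2).sum(1),rcond=None)[0];print("circle",x[:2],np.sqrt(x[2]+x[:2]@x[:2]))
# deck front edge corners approx, vial/bottle
for n,uv,z in(("fl",(209,213),.06),("fr",(337,228),.06),("bl",(225,112),.06),("br",(349,137),.06),("bottle",(223,202),.135),("vial",(327,212),.105),("mark",(290,202),.095)):print(n,ray("top",uv,z))
a=cv2.resize(t[110:235,200:360],None,fx=4,fy=4,interpolation=2);b=cv2.resize(s[185:295,215:375],None,fx=4,fy=4,interpolation=2)
cv2.imwrite("pics/ta.png",cv2.convertScaleAbs(a,alpha=1.2));cv2.imwrite("pics/sb.png",b)
E
```

```text
[ 83. 105. 120. 127. 129.]Traceback (most recent call last):
  File "<stdin>", line 6, in <module>
ValueError: max() iterable argument is empty
```

```bash
python3 - <<'E'
from h import *
t=cv2.imread("pics/top0.png");s=cv2.imread("pics/scene0.png")
g=cv2.cvtColor(t,cv2.COLOR_BGR2GRAY)
m=(g>113).astype(np.uint8);m[:125]=0;m[220:]=0;m[:,:225]=0;m[:,325:]=0
cs,_=cv2.findContours(m,0,1)
c=max(cs,key=cv2.contourArea);print(cv2.contourArea(c),cv2.boundingRect(c))
h=cv2.convexHull(c);W=np.array([ray("top",p,.095)[:2] for p in h[:,0]])
A=np.c_[2*W,np.ones(len(W))];x=np.linalg.lstsq(A,(W**2).sum(1),rcond=None)[0];print("circle",x[:2],np.sqrt(x[2]+x[:2]@x[:2]))
for n,uv,z in(("fl",(209,213),.06),("fr",(337,228),.06),("bl",(225,112),.06),("br",(349,137),.06),("bottle",(223,202),.135),("vial",(327,212),.105),("mark",(290,202),.095)):print(n,ray("top",uv,z))
a=cv2.resize(t[110:235,200:360],None,fx=4,fy=4,interpolation=2);b=cv2.resize(s[185:295,215:375],None,fx=4,fy=4,interpolation=2)
cv2.imwrite("pics/both.png",np.vstack([cv2.convertScaleAbs(a[80:420],alpha=1.8,beta=-40),cv2.convertScaleAbs(b[20:270],alpha=1.3,beta=-40)]))
E
```

```text
4813.5 (238, 133, 81, 79)
circle [0.58897177 0.0135839 ] 0.12106036380799676
fl [0.46196695 0.21871251 0.06      ]
fr [ 0.42717048 -0.16923809  0.06      ]
bl [0.7840145  0.18603892 0.06      ]
br [ 0.71397719 -0.20400157  0.06      ]
bottle [0.48365878 0.16840852 0.135     ]
vial [ 0.46787845 -0.13447485  0.105     ]
mark [ 0.49644584 -0.02505888  0.095     ]
```

View pics/both.png

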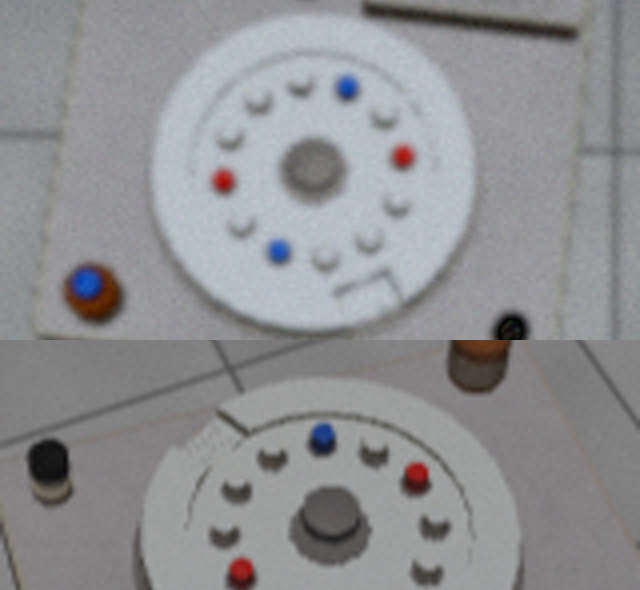

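The enlarged view shows the notch clearly in both cameras. In the top picture its inner wall runs from about (284,204) to (297,198).

```bash
python3 - <<'E'
from h import *
C=np.array([.589,.0136])
for n,(u,v) in dict(wl=(335,295),wr=(388,272),il=(345,320),ir=(400,300)).items():
    p=ray("top",(200+u/4,130+v/4),.092)[:2]-C;print(n,p,np.hypot(*p),np.degrees(np.arctan2(-p[1],-p[0])))
for n,(u,v) in dict(a=(218,412-340),b=(248,435-340)).items():
    p=ray("scene",(215+u/4,185+(v+20)/4),.095)[:2]-C;print("scene",n,p,np.hypot(*p),np.degrees(np.arctan2(-p[1],-p[0])))
# scene check of centre: knob top
print("knob scene",ray("scene",(215+332/4,185+(512-340+20)/4),.118),"top",ray("top",(200+313/4,130+166/4),.118))
E
```

```text
wl [-0.09782795 -0.02024953] 0.09990171178300869 11.694570382208864
wr [-0.07930207 -0.0592308 ] 0.09898033179395126 36.75609057634876
il [-0.11644062 -0.02819343] 0.11980520700226666 13.61091412368863
ir [-0.10021925 -0.06864508] 0.12147446742123613 34.40915758841962
scene a [-0.11440578 -0.02787147] 0.11775185897221047 13.691654819165434
scene b [-0.08883129 -0.0167494 ] 0.0903965715509728 10.677925616484526
knob scene [0.59135612 0.01546161 0.118     ] top [0.58277591 0.01224015 0.118     ]
```

Request:
apply_moves(targets=[{"travel": [22.5, 27.5, 0], "roll": 0, "jaw": 0}, {"travel": [22.5, 27.5, 0], "roll": 0, "jaw": 0}, {"travel": [22.5, 27.5, 0], "roll": 0, "jaw": 0}, {"travel": [22.5, 27.5, 0], "roll": 0, "jaw": 0}, {"travel": [22.5, 27.5, 0], "roll": 0, "jaw": 0}, {"travel": [22.5, 27.5, 0], "roll": 0, "jaw": 0}, {"travel": [22.5, 27.5, 0], "roll": 0, "jaw": 0}, {"travel": [22.5, 27.5, 0], "roll": 0, "jaw": 0}, {"travel": [22.5, 27.5, 0], "roll": 0, "jaw": 0}, {"travel": [22.5, 27.5, 0], "roll": 0, "jaw": 0}])

```text
clock: 1.1
tool_pos: [0.3181, 0.3294, 0.2244]
orientation: [180.0, 0.0, -14.5]
force: [0.4, -0.5, 1.1]
opening: 0.0133
gripper_force: 0.0
```

Request:
apply_moves(targets=[{"travel": [22.5, 27.5, 0], "roll": 0, "jaw": 0}, {"travel": [22.5, 27.5, 0], "roll": 0, "jaw": 0}, {"travel": [22.5, 27.5, 0], "roll": 0, "jaw": 0}, {"travel": [22.5, 27.5, 0], "roll": 0, "jaw": 0}, {"travel": [22.5, 27.5, 0], "roll": 0, "jaw": 0}, {"travel": [22.5, 27.5, 0], "roll": 0, "jaw": 0}, {"travel": [22.5, 27.5, 0], "roll": 0, "jaw": 0}, {"travel": [22.5, 27.5, 0], "roll": 0, "jaw": 0}, {"travel": [22.5, 27.5, 0], "roll": 0, "jaw": 0}, {"travel": [22.5, 27.5, 0], "roll": 0, "jaw": 0}])

```text
clock: 2.1
tool_pos: [0.4672, 0.007, 0.2245]
orientation: [-180.0, 0.0, -14.5]
force: [0.3, 0.3, 0.4]
opening: 0.0003
gripper_force: 0.0
```

Request:
apply_moves(targets=[{"travel": [0, 0, 0], "roll": 7.4, "jaw": 0}, {"travel": [0, 0, 0], "roll": 7.4, "jaw": 0}, {"travel": [0, 0, 0], "roll": 7.4, "jaw": 0}, {"travel": [0, 0, 0], "roll": 7.4, "jaw": 0}, {"travel": [0, 0, 0], "roll": 7.4, "jaw": 0}, {"travel": [0, 0, 0], "roll": 7.4, "jaw": 0}, {"travel": [0, 0, 0], "roll": 7.1, "jaw": 0}, {"travel": [0, 0, 0], "roll": 0, "jaw": 0}, {"travel": [0, 0, 0], "roll": 0, "jaw": 0}, {"travel": [0, 0, 0], "roll": 0, "jaw": 0}])

```text
clock: 3.1
tool_pos: [0.4669, 0.0084, 0.2245]
orientation: [180.0, 0.0, -65.8]
force: [-0.5, 0.2, 0.3]
opening: 0.0002
gripper_force: 0.0
```

```bash
python3 - <<'E'
from h import *
cv2.imwrite("pics/w1.png",ctrl.snapshot("wrist")[:,:,::-1])
E
```

```text
(no output)
```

View pics/w1.png

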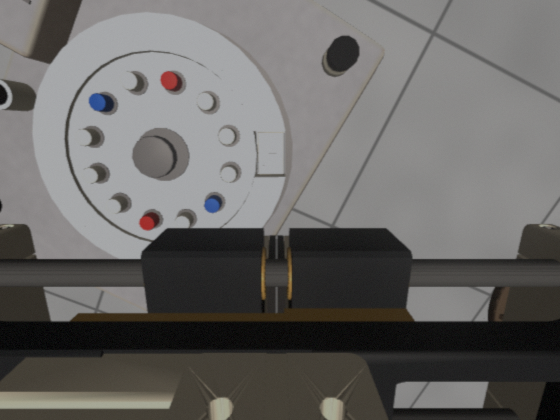

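The wrist view shows the notch at columns 256–284, rows 131–176. The knob is at about (155,155), and the vial is clear at (342,55).

```bash
python3 - <<'E'
from h import *
from scipy.spatial.transform import Rotation as R
H=ctrl.calibration("wrist")["hand_eye"]
print("tip px",proj("wrist",[0,0,.022],H),proj("wrist",[0,.021,.022],H),proj("wrist",[0,0,-.044],H),proj("wrist",[0,.065,-.044],H))
o=ctrl.get_obs();z=(o["tool_pos"][2]-.095)
print(o["tool_pos"],o["force"])
for n,uv in dict(c1=(256,131),c2=(257,176),c3=(284,131),c4=(285,176),mid=(270,153.5)).items():
    print(n,1e3*ray("wrist",uv,z,H))
print("knob",1e3*ray("wrist",(153,157),z-.023,H))
E
```

```text
tip px [275.49116396 237.13002059] [307.57879208 237.1633606 ] [275.23117337 291.24360071] [423.11171574 291.38213792]
[0.46691159 0.00845819 0.22450377] [-0.06522176  0.36659743 -0.03013695]
c1 [ 65.83540181 -18.70045556 129.50377421]
c2 [ 22.84464974 -18.4117947  129.50377421]
c3 [ 65.86730565   7.83244733 129.50377421]
c4 [ 22.87674539   9.16302177 129.50377421]
mid [ 44.76936623  -5.52007925 129.50377421]
knob [  43.55819488 -109.41149194  106.50377421]
```

Request:
apply_moves(targets=[{"travel": [0, 1, 20], "roll": 0, "jaw": 0}, {"travel": [0, 1, 20], "roll": 0, "jaw": 0}, {"travel": [0, 1, 20], "roll": 0, "jaw": 0}, {"travel": [0, 0, 20], "roll": 0, "jaw": 0}, {"travel": [0, 0, 10], "roll": 0, "jaw": 0}, {"travel": [0, 0, 0], "roll": 0, "jaw": 0}, {"travel": [0, 0, 0], "roll": 0, "jaw": 0}])

```text
clock: 3.85
tool_pos: [0.4647, 0.0073, 0.1351]
orientation: [-180.0, -0.0, -65.9]
force: [1.1, -0.1, 0.7]
opening: -0.0001
gripper_force: 0.0
```

```bash
python3 - <<'E'
from h import *
print(ctrl.get_obs()["force"])
s=ctrl.snapshot("scene")[:,:,::-1];w=ctrl.snapshot("wrist")[:,:,::-1]
cv2.imwrite("pics/c2.png",np.vstack([cv2.resize(s[150:275,200:390],(600,395),interpolation=2),cv2.resize(w[210:310,130:420],(600,200))]))
E
```

```text
[ 1.13219272 -0.10529809  0.70837282]
```

View pics/c2.png

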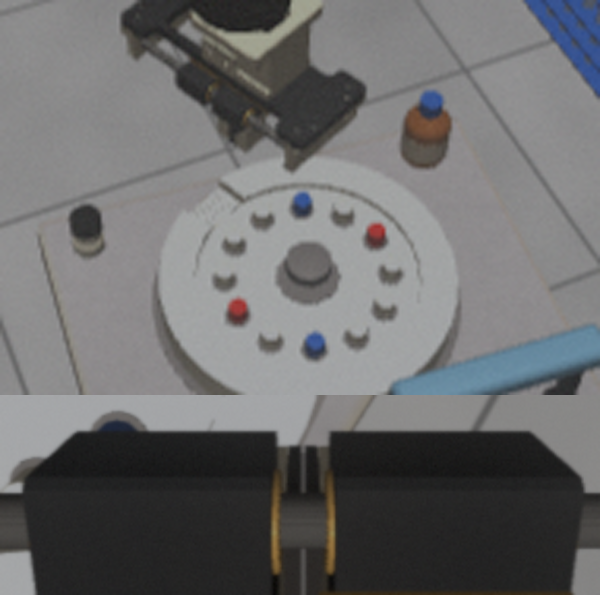

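The scene crop shows the gripper over the front rim, clear of the vial and bottle. Only the thin fingers hang below the hand's body. Next I descend to feel the rim.

Request:
apply_moves(targets=[{"travel": [0, 0, 7], "roll": 0, "jaw": 0}, {"travel": [0, 0, 5], "roll": 0, "jaw": 0}, {"travel": [0, 0, 2], "roll": 0, "jaw": 0}, {"travel": [0, 0, 0], "roll": 0, "jaw": 0}])

```text
clock: 4.35
tool_pos: [0.4639, 0.0071, 0.1201]
orientation: [179.9, 0.0, -66.0]
force: [-0.5, -0.4, 0.6]
opening: 0.0003
gripper_force: 0.0
```

Request:
apply_moves(targets=[{"travel": [0, 0, 1], "roll": 0, "jaw": 0}, {"travel": [0, 0, 0.5], "roll": 0, "jaw": 0}, {"travel": [0, 0, 0], "roll": 0, "jaw": 0}])

```text
clock: 4.65
tool_pos: [0.4643, 0.0072, 0.1191]
orientation: [180.0, 0.0, -66.0]
force: [0.9, -0.4, -0.4]
opening: 0.0007
gripper_force: 0.0
```

Request:
apply_moves(targets=[{"travel": [0, 0, 0.5], "roll": 0, "jaw": 0}, {"travel": [0, 0, 0.5], "roll": 0, "jaw": 0}, {"travel": [0, 0, 0], "roll": 0, "jaw": 0}])

```text
clock: 4.95
tool_pos: [0.4642, 0.0072, 0.118]
orientation: [180.0, 0.0, -66.0]
force: [0.4, 0.1, -0.9]
opening: 0.0006
gripper_force: 0.0
```

Request:
apply_moves(targets=[{"travel": [0, 0, 0.5], "roll": 0, "jaw": 0}, {"travel": [0, 0, 0.5], "roll": 0, "jaw": 0}, {"travel": [0, 0, 0], "roll": 0, "jaw": 0}])

```text
clock: 5.25
tool_pos: [0.4642, 0.0072, 0.117]
orientation: [180.0, 0.0, -66.0]
force: [0.2, -0.4, 0.4]
opening: 0.0007
gripper_force: 0.0
```

Request:
apply_moves(targets=[{"travel": [0, 0, 0.3], "roll": 0, "jaw": 0}, {"travel": [0, 0, 0], "roll": 0, "jaw": 0}])

```text
clock: 5.45
tool_pos: [0.4642, 0.0072, 0.1167]
orientation: [180.0, 0.0, -66.0]
force: [1.1, -0.4, 0.1]
opening: 0.0009
gripper_force: 0.0
```

Request:
apply_moves(targets=[{"travel": [0, 0, 0.4], "roll": 0, "jaw": 0}, {"travel": [0, 0, 0], "roll": 0, "jaw": 0}])

```text
clock: 5.65
tool_pos: [0.4642, 0.0072, 0.1163]
orientation: [180.0, 0.0, -66.0]
force: [-0.3, 0.7, 0.2]
opening: 0.0006
gripper_force: 0.0
```

Request:
apply_moves(targets=[{"travel": [0, 0, 0.4], "roll": 0, "jaw": 0}, {"travel": [0, 0, 0], "roll": 0, "jaw": 0}])

```text
clock: 5.85
tool_pos: [0.4642, 0.0072, 0.1159]
orientation: [180.0, 0.0, -66.0]
force: [0.3, 0.1, -0.2]
opening: 0.0005
gripper_force: 0.0
```

Request:
apply_moves(targets=[{"travel": [0, 0, 0.4], "roll": 0, "jaw": 0}, {"travel": [0, 0, 0], "roll": 0, "jaw": 0}])

```text
clock: 6.05
tool_pos: [0.4642, 0.0072, 0.1155]
orientation: [180.0, 0.0, -66.0]
force: [-0.8, -0.1, -0.5]
opening: 0.0004
gripper_force: 0.0
```

No contact 1.5 mm below the expected height. This spot is at radius 124 mm, so the fingertips are just outside the rim. I'll lift and move inward.

Request:
apply_moves(targets=[{"travel": [0, 0, -4], "roll": 0, "jaw": 0}, {"travel": [0, 0, -2], "roll": 0, "jaw": 0}, {"travel": [0, -5, 0], "roll": 0, "jaw": 0}, {"travel": [0, -9, 0], "roll": 0, "jaw": 0}, {"travel": [0, 0, 2], "roll": 0, "jaw": 0}, {"travel": [0, 0, 1], "roll": 0, "jaw": 0}, {"travel": [0, 0, 0], "roll": 0, "jaw": 0}])

```text
clock: 6.75
tool_pos: [0.4766, 0.0128, 0.1181]
orientation: [179.9, 0.0, -66.0]
force: [-0.5, 0.2, 1.0]
opening: 0.0003
gripper_force: 0.0
```

Request:
apply_moves(targets=[{"travel": [0, 0, 0.5], "roll": 0, "jaw": 0}, {"travel": [0, 0, 0.5], "roll": 0, "jaw": 0}, {"travel": [0, 0, 0], "roll": 0, "jaw": 0}])

```text
clock: 7.05
tool_pos: [0.4769, 0.0129, 0.1175]
orientation: [180.0, 0.0, -66.0]
force: [-0.1, 0.2, 0.3]
opening: 0.0003
gripper_force: 0.0
```

Request:
apply_moves(targets=[{"travel": [0, 0, 0.4], "roll": 0, "jaw": 0}, {"travel": [0, 0, 0], "roll": 0, "jaw": 0}])

```text
clock: 7.25
tool_pos: [0.477, 0.0129, 0.1172]
orientation: [-180.0, 0.0, -66.0]
force: [-0.5, 0.2, -0.2]
opening: 0.0007
gripper_force: 0.0
```

Request:
apply_moves(targets=[{"travel": [0, 0, 0.4], "roll": 0, "jaw": 0}, {"travel": [0, 0, 0], "roll": 0, "jaw": 0}])

```text
clock: 7.45
tool_pos: [0.477, 0.0129, 0.1167]
orientation: [180.0, 0.0, -66.0]
force: [0.4, -0.1, 0.2]
opening: 0.0003
gripper_force: 0.0
```

Request:
apply_moves(targets=[{"travel": [0, 0, 0.4], "roll": 0, "jaw": 0}, {"travel": [0, 0, 0], "roll": 0, "jaw": 0}])

```text
clock: 7.65
tool_pos: [0.477, 0.0129, 0.1163]
orientation: [180.0, 0.0, -66.0]
force: [0.6, -0.0, -0.5]
opening: 0.0005
gripper_force: 0.0
```

Request:
apply_moves(targets=[{"travel": [0, 0, 0.4], "roll": 0, "jaw": 0}, {"travel": [0, 0, 0], "roll": 0, "jaw": 0}])

```text
clock: 7.85
tool_pos: [0.477, 0.0129, 0.1159]
orientation: [180.0, 0.0, -66.0]
force: [0.1, -0.2, 0.0]
opening: 0.0005
gripper_force: 0.0
```

Request:
apply_moves(targets=[{"travel": [0, 0, 0.4], "roll": 0, "jaw": 0}, {"travel": [0, 0, 0], "roll": 0, "jaw": 0}])

```text
clock: 8.05
tool_pos: [0.477, 0.0129, 0.1155]
orientation: [180.0, -0.0, -66.0]
force: [0.5, 1.0, 0.2]
opening: 0.0004
gripper_force: 0.0
```

Request:
apply_moves(targets=[{"travel": [0, 0, 0.4], "roll": 0, "jaw": 0}, {"travel": [0, 0, 0], "roll": 0, "jaw": 0}])

```text
clock: 8.25
tool_pos: [0.477, 0.0129, 0.1151]
orientation: [180.0, 0.0, -66.0]
force: [-0.7, -0.7, 0.1]
opening: 0.0001
gripper_force: 0.0
```

```bash
python3 - <<'E'
from h import *
H=ctrl.calibration("wrist")["hand_eye"]
s=ctrl.snapshot("scene")[:,:,::-1];w=ctrl.snapshot("wrist")[:,:,::-1].copy()
print(proj("wrist",[0,0,.022],H),proj("wrist",[.01,0,.022],H),proj("scene",ctrl.get_obs()["tool_pos"]-[0,0,.022]))
cv2.imwrite("pics/w3.png",w)
cv2.imwrite("pics/c3.png",np.hstack([cv2.resize(s[165:265,205:325],(480,400),interpolation=2),cv2.resize(w[:320,100:356],(320,400))]))
E
```

```text
[275.49452767 237.13103701] [275.50506076 222.59060957] [279.08341894 205.92330501]
```

View pics/c3.png

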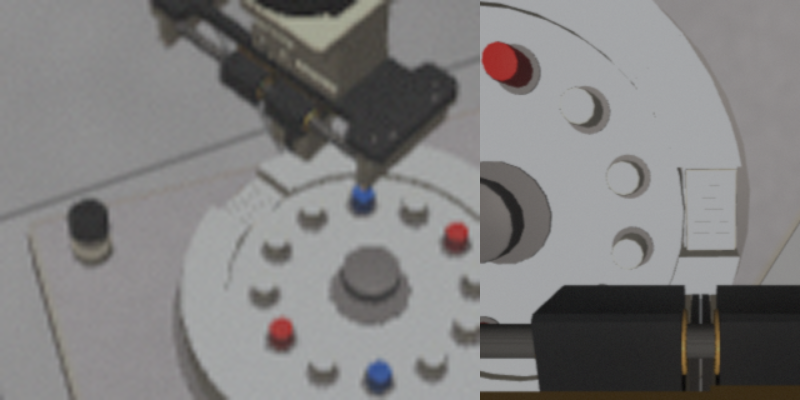

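The fingertip appears just above the rim beside the notch, projected at about (279,206) in the scene picture. I'll keep descending in small steps.

Request:
apply_moves(targets=[{"travel": [0, 0, 0.4], "roll": 0, "jaw": 0}, {"travel": [0, 0, 0], "roll": 0, "jaw": 0}])

```text
clock: 8.55
tool_pos: [0.477, 0.0129, 0.1147]
orientation: [180.0, 0.0, -66.0]
force: [-0.1, 0.5, -0.6]
opening: 0.0001
gripper_force: 0.0
```

Request:
apply_moves(targets=[{"travel": [0, 0, 0.4], "roll": 0, "jaw": 0}, {"travel": [0, 0, 0], "roll": 0, "jaw": 0}])

```text
clock: 8.75
tool_pos: [0.477, 0.0129, 0.1143]
orientation: [180.0, 0.0, -66.0]
force: [-0.4, 0.9, 0.9]
opening: 0.0001
gripper_force: 0.0
```

Request:
apply_moves(targets=[{"travel": [0, 0, 0.4], "roll": 0, "jaw": 0}, {"travel": [0, 0, 0], "roll": 0, "jaw": 0}])

```text
clock: 8.95
tool_pos: [0.477, 0.0129, 0.1139]
orientation: [180.0, 0.0, -66.0]
force: [-0.0, 0.5, 0.0]
opening: 0.0002
gripper_force: 0.0
```

Request:
apply_moves(targets=[{"travel": [0, 0, 0.5], "roll": 0, "jaw": 0}, {"travel": [0, 0, 0], "roll": 0, "jaw": 0}])

```text
clock: 9.15
tool_pos: [0.477, 0.0129, 0.1134]
orientation: [180.0, -0.0, -66.0]
force: [-0.6, 0.9, -0.7]
opening: 0.0003
gripper_force: 0.0
```

Request:
apply_moves(targets=[{"travel": [0, 0, 0.5], "roll": 0, "jaw": 0}, {"travel": [0, 0, 0], "roll": 0, "jaw": 0}])

```text
clock: 9.35
tool_pos: [0.477, 0.0129, 0.1129]
orientation: [180.0, -0.0, -66.0]
force: [-0.0, 0.0, 0.1]
opening: 0.0003
gripper_force: 0.0
```

Request:
apply_moves(targets=[{"travel": [0, 0, 0.5], "roll": 0, "jaw": 0}, {"travel": [0, 0, 0], "roll": 0, "jaw": 0}])

```text
clock: 9.55
tool_pos: [0.477, 0.0129, 0.1124]
orientation: [180.0, 0.0, -66.0]
force: [0.1, 0.4, -0.0]
opening: 0.0005
gripper_force: 0.0
```

```bash
python3 - <<'E'
from h import *
w1=cv2.imread("pics/w1.png",0)
w4=ctrl.snapshot("wrist");cv2.imwrite("pics/w4.png",w4[:,:,::-1]);o=ctrl.get_obs();print(o["force"],o["tool_pos"])
a=cv2.resize(w1[115:190,235:305],None,fx=5.5,fy=5.5,interpolation=2)
b=cv2.resize(cv2.cvtColor(w4,cv2.COLOR_RGB2GRAY)[110:260,200:340],None,fx=2.75,fy=2.75,interpolation=2)
b=np.pad(b,((0,max(0,a.shape[0]-b.shape[0])),(0,0)));a=np.pad(a,((0,b.shape[0]-a.shape[0]),(0,0)))
cv2.imwrite("pics/c4.png",cv2.convertScaleAbs(np.hstack([a,b]),alpha=2,beta=-150))
g=cv2.cvtColor(w4,cv2.COLOR_RGB2GRAY)
print(w1[125:182,265]);print(g[125:235,255])
E
```

```text
[-0.9994349   0.4888143  -0.40889945] [0.47699455 0.01291041 0.1124223 ]
[165 166 165 165 166 164 163 156 165 165 164 166 165 168 165 165 165 165
 166 164 165 166 166 165 167 164 165 165 166 166 165 164 166 166 165 166
 165 164 167 167 164 165 166 167 165 164 166 164 155 112  85 100 143 164
 164 165 165]
[165 164 166 165 165 165 165 166 167 165 164 166 166 164 166 166 165 166
 165 165 165 167 167 166 166 166 164 164 164 165 165 165 166 164 165 164
 165 165 165 165 166 165 165 164 163 164 166 164 165 166 165 165 165 165
 165 163 165 164 164 164 165 164 164 165 164 166 165 164 163 165 165 164
 164 165 165 165 163 164 165 164 163 162 164 163 165 164 161 162 154 146
 148 142 139 133 134 140 150 159 162 161 164 161 149  74  38  33  37  35
  32  33]
```

View pics/c4.png

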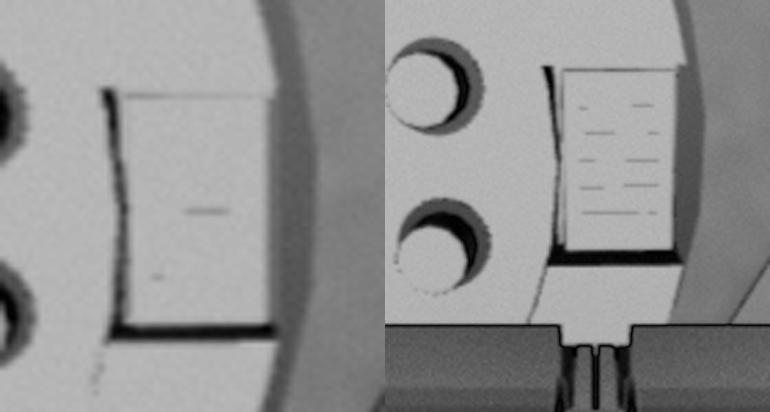

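```bash
python3 - <<'E'
from h import *
from scipy.optimize import fsolve
H=ctrl.calibration("wrist")["hand_eye"]
V=lambda x,z:proj("wrist",[x,0,z],H)[1]
for n,a,b,tz in(("w1",176.5,132.2,.2245),("w4",206,135.1,.1124)):
    s=fsolve(lambda q:[V(q[0],q[1])-a,V(q[0]+.044,q[1])-b],[.02,.03]);print(n,s,"rim z",tz-s[1])
print([ (x,z,V(x,z).round(1)) for x in(0,.0095) for z in(.022,.012,.0)])
E
```

```text
w1 [0.02055623 0.14055205] rim z 0.08394794525181531
w4 [0.02098748 0.02238887] rim z 0.09001112734669843
[(0, 0.022, np.float64(237.1)), (0, 0.012, np.float64(242.9)), (0, 0.0, np.float64(250.7)), (0.0095, 0.022, np.float64(223.3)), (0.0095, 0.012, np.float64(228.5)), (0.0095, 0.0, np.float64(235.4))]
```

Request:
apply_moves(targets=[{"travel": [0, 0, 0.5], "roll": 0, "jaw": 0}, {"travel": [0, 0, 0], "roll": 0, "jaw": 0}])

```text
clock: 9.8
tool_pos: [0.477, 0.0129, 0.1119]
orientation: [180.0, 0.0, -66.0]
force: [0.2, -0.1, -0.4]
opening: 0.0001
gripper_force: 0.0
```

Request:
apply_moves(targets=[{"travel": [0, 0, 0.5], "roll": 0, "jaw": 0}, {"travel": [0, 0, 0], "roll": 0, "jaw": 0}])

```text
clock: 10.0
tool_pos: [0.477, 0.0129, 0.1114]
orientation: [180.0, 0.0, -66.0]
force: [-0.3, 1.1, 0.0]
opening: -0.0001
gripper_force: 0.0
```

Request:
apply_moves(targets=[{"travel": [0, 0, 0.5], "roll": 0, "jaw": 0}, {"travel": [0, 0, 0], "roll": 0, "jaw": 0}])

```text
clock: 10.2
tool_pos: [0.477, 0.0129, 0.1109]
orientation: [180.0, 0.0, -66.0]
force: [0.5, -0.3, -0.0]
opening: 0.0003
gripper_force: 0.0
```

Request:
apply_moves(targets=[{"travel": [0, 0, 0.5], "roll": 0, "jaw": 0}, {"travel": [0, 0, 0], "roll": 0, "jaw": 0}])

```text
clock: 10.4
tool_pos: [0.477, 0.0129, 0.1104]
orientation: [180.0, -0.0, -66.0]
force: [-0.5, -0.0, 0.1]
opening: 0.0003
gripper_force: 0.0
```

```bash
python3 - <<'E'
from h import *
print(ctrl.get_obs()["joint_pos"])
s=ctrl.snapshot("scene")[:,:,::-1]
print(proj("scene",ctrl.get_obs()["tool_pos"]-[0,0,.022]),proj("scene",ctrl.get_obs()["tool_pos"]))
cv2.imwrite("pics/c5.png",cv2.resize(s[170:240,240:340],(800,560),interpolation=2))
E
```

```text
[ 2.52520357e+01  8.28140583e+00 -3.26413474e+01  2.19645057e-05
 -4.90807267e+01 -1.23591198e+00]
[279.06150148 206.9666386 ] [279.1221102  202.06308919]
```

View pics/c5.png

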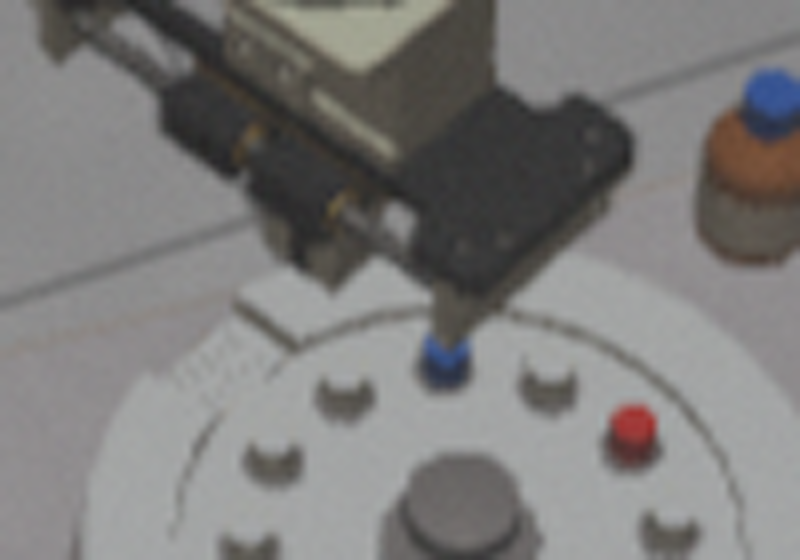

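The fingertip ends at about (281,206), and the hand's end bracket bottom is at about (295.5,212), so I'll check the bracket's height.

```bash
python3 - <<'E'
from h import *
o=ctrl.get_obs()["tool_pos"]
X=np.array([.407,-.9135,0]);Y=np.array([-.9135,-.407,0])
for z in(.10,.12,.14,.16,.18):
    p=ray("scene",(295.5,211.9),z);q=p-o;print("br",z,(q@X).round(3),(q@Y).round(3))
for z in(.085,.09,.095,.1,.105):
    p=ray("scene",(281.3,206.2),z);q=p-o;print("tip",z,(q@X).round(4),(q@Y).round(4))
E
```

```text
br 0.1 -0.011 -0.049
br 0.12 0.0 -0.058
br 0.14 0.012 -0.067
br 0.16 0.023 -0.076
br 0.18 0.035 -0.085
tip 0.085 -0.008 -0.001
tip 0.09 -0.0052 -0.0035
tip 0.095 -0.0024 -0.006
tip 0.1 0.0004 -0.0085
tip 0.105 0.0032 -0.011
```

Bracket height agrees with the spec: the body is about 66 mm above the nominal tip. To keep it well away from the rising knob, I'll lift and turn the hand 90° so its long side lies along the rim.

Request:
apply_moves(targets=[{"travel": [0, 0, -10], "roll": 0, "jaw": 0}, {"travel": [0, 0, -10], "roll": 0, "jaw": 0}, {"travel": [0, 0, 0], "roll": -8, "jaw": 0}, {"travel": [0, 0, 0], "roll": -8, "jaw": 0}, {"travel": [0, 0, 0], "roll": -8, "jaw": 0}, {"travel": [0, 0, 0], "roll": -8, "jaw": 0}, {"travel": [0, 0, 0], "roll": -8, "jaw": 0}, {"travel": [0, 0, 0], "roll": -8, "jaw": 0}, {"travel": [0, 0, 0], "roll": -8, "jaw": 0}, {"travel": [0, 0, 0], "roll": -8, "jaw": 0}])

```text
clock: 11.45
tool_pos: [0.4775, 0.0131, 0.1316]
orientation: [-180.0, -0.1, -1.6]
force: [0.8, -0.7, 0.6]
opening: 0.0
gripper_force: 0.0
```

Request:
apply_moves(targets=[{"travel": [0, 0, 0], "roll": -8, "jaw": 0}, {"travel": [0, 0, 0], "roll": -8, "jaw": 0}, {"travel": [0, 0, 0], "roll": -8, "jaw": 0}, {"travel": [0, 0, 0], "roll": -2, "jaw": 0}, {"travel": [3, 0, 0], "roll": 0, "jaw": 0}, {"travel": [0, 0, 10], "roll": 0, "jaw": 0}, {"travel": [0, 0, 5], "roll": 0, "jaw": 0}, {"travel": [0, 0, 0], "roll": 0, "jaw": 0}, {"travel": [0, 0, 0], "roll": 0, "jaw": 0}])

```text
clock: 12.35
tool_pos: [0.4796, 0.014, 0.1152]
orientation: [180.0, 0.1, 24.0]
force: [-0.2, 0.9, -0.7]
opening: 0.0004
gripper_force: 0.0
```

Request:
apply_moves(targets=[{"travel": [0, 0, 2], "roll": 0, "jaw": 0}, {"travel": [0, 0, 1.5], "roll": 0, "jaw": 0}, {"travel": [0, 0, 0], "roll": 0, "jaw": 0}])

```text
clock: 12.65
tool_pos: [0.4796, 0.0141, 0.1118]
orientation: [-180.0, 0.0, 24.0]
force: [-0.2, -0.0, 0.0]
opening: 0.0005
gripper_force: 0.0
```

Request:
apply_moves(targets=[{"travel": [0, 0, 0.5], "roll": 0, "jaw": 0}, {"travel": [0, 0, 0.5], "roll": 0, "jaw": 0}, {"travel": [0, 0, 0], "roll": 0, "jaw": 0}])

```text
clock: 12.95
tool_pos: [0.4797, 0.0141, 0.1109]
orientation: [180.0, 0.0, 24.0]
force: [-0.3, 0.5, -0.1]
opening: 0.0006
gripper_force: 0.0
```

Request:
apply_moves(targets=[{"travel": [0, 0, 0.5], "roll": 0, "jaw": 0}, {"travel": [0, 0, 0], "roll": 0, "jaw": 0}])

```text
clock: 13.15
tool_pos: [0.4797, 0.0141, 0.1104]
orientation: [-180.0, 0.0, 24.0]
force: [0.5, -1.0, 0.5]
opening: 0.0004
gripper_force: 0.0
```

Request:
apply_moves(targets=[{"travel": [0, 0, 0.5], "roll": 0, "jaw": 0}, {"travel": [0, 0, 0], "roll": 0, "jaw": 0}])

```text
clock: 13.35
tool_pos: [0.4797, 0.0141, 0.1099]
orientation: [180.0, 0.0, 24.0]
force: [-0.2, -0.6, 0.5]
opening: 0.0004
gripper_force: 0.0
```

Request:
apply_moves(targets=[{"travel": [0, 0, 0.5], "roll": 0, "jaw": 0}, {"travel": [0, 0, 0], "roll": 0, "jaw": 0}])

```text
clock: 13.55
tool_pos: [0.4797, 0.0141, 0.1094]
orientation: [-180.0, 0.0, 24.0]
force: [-0.1, -0.1, -0.5]
opening: 0.0004
gripper_force: 0.0
```

Request:
apply_moves(targets=[{"travel": [0, 0, 0.5], "roll": 0, "jaw": 0}, {"travel": [0, 0, 0], "roll": 0, "jaw": 0}])

```text
clock: 13.75
tool_pos: [0.4797, 0.0141, 0.1089]
orientation: [180.0, 0.0, 24.0]
force: [0.5, -0.6, -0.5]
opening: 0.0006
gripper_force: 0.0
```

Request:
apply_moves(targets=[{"travel": [0, 0, 0.5], "roll": 0, "jaw": 0}, {"travel": [0, 0, 0], "roll": 0, "jaw": 0}])

```text
clock: 13.95
tool_pos: [0.4797, 0.0141, 0.1084]
orientation: [180.0, 0.0, 24.0]
force: [-0.1, 0.4, -1.1]
opening: 0.0007
gripper_force: 0.0
```

Request:
apply_moves(targets=[{"travel": [0, 0, 0.5], "roll": 0, "jaw": 0}, {"travel": [0, 0, 0], "roll": 0, "jaw": 0}])

```text
clock: 14.15
tool_pos: [0.4797, 0.0141, 0.1079]
orientation: [-180.0, 0.0, 24.0]
force: [0.0, -0.1, 0.3]
opening: 0.0003
gripper_force: 0.0
```

Request:
apply_moves(targets=[{"travel": [0, 0, 0.5], "roll": 0, "jaw": 0}, {"travel": [0, 0, 0], "roll": 0, "jaw": 0}])

```text
clock: 14.35
tool_pos: [0.4797, 0.0141, 0.1074]
orientation: [180.0, 0.0, 24.0]
force: [0.4, 0.3, -0.9]
opening: 0.0006
gripper_force: 0.0
```

Request:
apply_moves(targets=[{"travel": [0, 0, 0.5], "roll": 0, "jaw": 0}, {"travel": [0, 0, 0], "roll": 0, "jaw": 0}])

```text
clock: 14.55
tool_pos: [0.4797, 0.0142, 0.1069]
orientation: [-180.0, 0.0, 24.0]
force: [0.0, -0.3, 0.2]
opening: 0.0001
gripper_force: 0.0
```

Request:
apply_moves(targets=[{"travel": [0, 0, 0.5], "roll": 0, "jaw": 0}, {"travel": [0, 0, 0], "roll": 0, "jaw": 0}])

```text
clock: 14.75
tool_pos: [0.4797, 0.0141, 0.1064]
orientation: [180.0, 0.0, 24.0]
force: [0.3, 0.6, 0.1]
opening: 0.0002
gripper_force: 0.0
```

Request:
apply_moves(targets=[{"travel": [0, 0, 0.5], "roll": 0, "jaw": 0}, {"travel": [0, 0, 0], "roll": 0, "jaw": 0}])

```text
clock: 14.95
tool_pos: [0.4797, 0.0142, 0.1059]
orientation: [-180.0, 0.0, 24.0]
force: [0.0, -0.2, -0.2]
opening: 0.0004
gripper_force: 0.0
```

Request:
apply_moves(targets=[{"travel": [0, 0, 0.5], "roll": 0, "jaw": 0}, {"travel": [0, 0, 0], "roll": 0, "jaw": 0}])

```text
clock: 15.15
tool_pos: [0.4797, 0.0141, 0.1054]
orientation: [180.0, 0.0, 24.0]
force: [0.0, -0.2, 0.5]
opening: 0.0006
gripper_force: 0.0
```

Checking the knob across both views also puts the tray about 10 mm lower than nominal (rim about 0.083–0.085), so contact should be near.

Request:
apply_moves(targets=[{"travel": [0, 0, 0.5], "roll": 0, "jaw": 0}, {"travel": [0, 0, 0], "roll": 0, "jaw": 0}])

```text
clock: 15.35
tool_pos: [0.4797, 0.0141, 0.1049]
orientation: [-180.0, 0.0, 24.0]
force: [0.1, 0.7, 0.6]
opening: 0.0001
gripper_force: 0.0
```

Request:
apply_moves(targets=[{"travel": [0, 0, 0.5], "roll": 0, "jaw": 0}, {"travel": [0, 0, 0], "roll": 0, "jaw": 0}])

```text
clock: 15.55
tool_pos: [0.4797, 0.0141, 0.1044]
orientation: [180.0, 0.0, 24.0]
force: [-0.8, 0.1, -1.0]
opening: 0.0006
gripper_force: 0.0
```

Request:
apply_moves(targets=[{"travel": [0, 0, 0.5], "roll": 0, "jaw": 0}, {"travel": [0, 0, 0], "roll": 0, "jaw": 0}])

```text
clock: 15.75
tool_pos: [0.4797, 0.0141, 0.1039]
orientation: [-180.0, 0.0, 24.0]
force: [0.0, 0.1, 0.3]
opening: 0.0003
gripper_force: 0.0
```

Request:
apply_moves(targets=[{"travel": [0, 0, 0.5], "roll": 0, "jaw": 0}, {"travel": [0, 0, 0], "roll": 0, "jaw": 0}])

```text
clock: 15.95
tool_pos: [0.4798, 0.0141, 0.1034]
orientation: [-180.0, 0.0, 24.0]
force: [-0.2, 0.4, -0.4]
opening: 0.0008
gripper_force: 0.0
```

```bash
python3 - <<'E'
from h import *
from scipy.optimize import least_squares
def caps(f,box):
    im=cv2.imread(f)[box[0]:box[1],box[2]:box[3]];h=cv2.cvtColor(im,cv2.COLOR_BGR2HSV);out=[]
    for lo,hi in(((100,150,60),(130,255,255)),((170,150,60),(180,255,255))):
        m=cv2.inRange(h,lo,hi)
        n,l,s,c=cv2.connectedComponentsWithStats(m)
        out+=[(lo[0],s[i,4],c[i]+[box[2],box[0]]) for i in range(1,n) if s[i,4]>5]
    return out
for f,b in(("top0",(140,205,245,310)),("scene0",(205,270,255,335)),("w1",(65,230,85,225))):
    for c in caps(f"pics/{f}.png",b):print(f,c)
E
```

```text
top0 (100, np.int32(6), array([269.16666667, 192.16666667]))
scene0 (100, np.int32(6), array([299.16666667, 257.66666667]))
w1 (100, np.int32(211), array([ 97.56398104, 101.67298578]))
w1 (100, np.int32(143), array([211.54545455, 204.86713287]))
```

```bash
python3 - <<'E'
from h import *
from scipy.optimize import least_squares
T=[(200+u/4,130+v/4) for u,v in((347,87),(403,156),(223,180),(278,251),(313,166))]
S=[(299.3,258.7)]+[(215+u/4,190+(v-340)/4) for u,v in((241,571),(417,475),(322,435),(332,512))]
for t,s in zip(T,S):
    r=least_squares(lambda p:np.r_[proj("top",p)-t,proj("scene",p)-s],[.59,.01,.1]);print(r.x.round(4),r.fun.round(1))
E
```

```text
[ 0.6501 -0.009   0.0992] [-0.7 -0.3 -0.6  0.1]
[ 0.5979 -0.0519  0.0995] [-0.9 -0.3 -0.8  0.1]
[0.5757 0.0823 0.0999] [-1.  -0.4 -0.9  0.1]
[0.5225 0.0388 0.1004] [-0.8 -0.3 -0.7  0.1]
[0.586  0.0156 0.1099] [-1.1 -0.4 -1.   0.1]
```

Request:
apply_moves(targets=[{"travel": [0, 0, 0.7], "roll": 0, "jaw": 0}, {"travel": [0, 0, 0], "roll": 0, "jaw": 0}])

```text
clock: 16.15
tool_pos: [0.4797, 0.0141, 0.1027]
orientation: [-180.0, 0.0, 24.0]
force: [0.1, 0.2, -0.2]
opening: 0.0002
gripper_force: 0.0
```

Request:
apply_moves(targets=[{"travel": [0, 0, 0.7], "roll": 0, "jaw": 0}, {"travel": [0, 0, 0], "roll": 0, "jaw": 0}])

```text
clock: 16.35
tool_pos: [0.4797, 0.0141, 0.102]
orientation: [-180.0, 0.0, 24.0]
force: [-1.0, 0.4, 0.1]
opening: 0.0005
gripper_force: 0.0
```

Request:
apply_moves(targets=[{"travel": [0, 0, 0.7], "roll": 0, "jaw": 0}, {"travel": [0, 0, 0], "roll": 0, "jaw": 0}])

```text
clock: 16.55
tool_pos: [0.4797, 0.0141, 0.1013]
orientation: [-180.0, 0.0, 24.0]
force: [0.0, 0.2, 0.4]
opening: 0.0006
gripper_force: 0.0
```

```bash
python3 - <<'E'
from h import *
o=ctrl.get_obs()
s=ctrl.snapshot("scene")[:,:,::-1];w=ctrl.snapshot("wrist")[:,:,::-1]
print(o["tool_pos"],o["tau"],proj("scene",o["tool_pos"]-[0,0,.022]),proj("scene",o["tool_pos"]))
cv2.imwrite("pics/w6.png",w)
cv2.imwrite("pics/c6.png",np.hstack([cv2.resize(s[175:245,230:310],(480,420),interpolation=2),cv2.resize(w[:300,150:370],(308,420))]))
E
```

```text
[0.47971067 0.01413752 0.10127412] [ 5.72702309e-03 -3.63928056e+01  2.32013690e+01  5.43563157e+00
  1.04816705e-01 -2.42892810e-05] [279.84048707 209.55246417] [279.91277141 204.71503924]
```

View pics/c6.png

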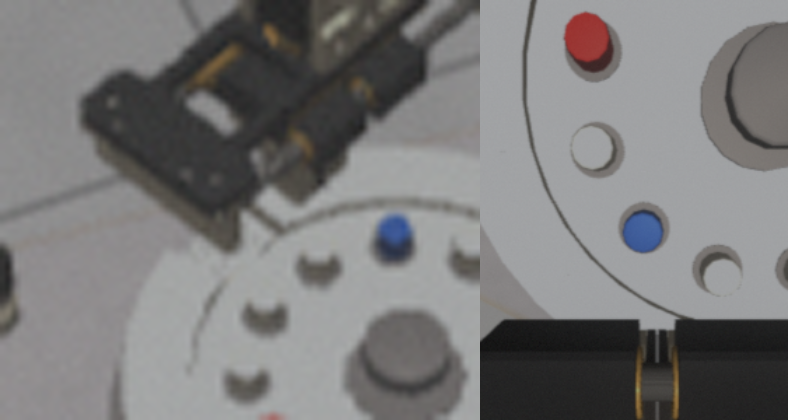

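The fingertip bottom shows at about (280,208) in the scene, still just above the white rim. Nothing else is close, so I'll continue down.

Request:
apply_moves(targets=[{"travel": [0, 0, 0.7], "roll": 0, "jaw": 0}, {"travel": [0, 0, 0], "roll": 0, "jaw": 0}])

```text
clock: 16.85
tool_pos: [0.4797, 0.0142, 0.1006]
orientation: [-180.0, 0.0, 24.0]
force: [0.3, -0.1, 0.0]
opening: -0.0001
gripper_force: 0.0
```

Request:
apply_moves(targets=[{"travel": [0, 0, 0.7], "roll": 0, "jaw": 0}, {"travel": [0, 0, 0], "roll": 0, "jaw": 0}])

```text
clock: 17.05
tool_pos: [0.4797, 0.0141, 0.0998]
orientation: [-180.0, 0.0, 24.0]
force: [0.1, -0.3, 0.5]
opening: 0.0003
gripper_force: 0.0
```

Request:
apply_moves(targets=[{"travel": [0, 0, 0.7], "roll": 0, "jaw": 0}, {"travel": [0, 0, 0], "roll": 0, "jaw": 0}])

```text
clock: 17.25
tool_pos: [0.4797, 0.0141, 0.0992]
orientation: [-180.0, 0.0, 24.0]
force: [0.4, 0.2, 0.2]
opening: 0.0005
gripper_force: 0.0
```

Request:
apply_moves(targets=[{"travel": [0, 0, 0.7], "roll": 0, "jaw": 0}, {"travel": [0, 0, 0], "roll": 0, "jaw": 0}])

```text
clock: 17.45
tool_pos: [0.4797, 0.0141, 0.0985]
orientation: [-180.0, 0.0, 24.0]
force: [-0.3, 0.9, 0.6]
opening: 0.0004
gripper_force: 0.0
```

Request:
apply_moves(targets=[{"travel": [0, 0, 0.7], "roll": 0, "jaw": 0}, {"travel": [0, 0, 0], "roll": 0, "jaw": 0}])

```text
clock: 17.65
tool_pos: [0.4797, 0.0141, 0.0978]
orientation: [-180.0, 0.0, 24.0]
force: [0.7, -0.2, -0.4]
opening: 0.0004
gripper_force: 0.0
```

Request:
apply_moves(targets=[{"travel": [0, 0, 0.7], "roll": 0, "jaw": 0}, {"travel": [0, 0, 0], "roll": 0, "jaw": 0}])

```text
clock: 17.85
tool_pos: [0.4797, 0.0141, 0.0971]
orientation: [180.0, 0.0, 24.0]
force: [-0.8, 0.1, -0.6]
opening: 0.0006
gripper_force: 0.0
```

Request:
apply_moves(targets=[{"travel": [0, 0, 0.7], "roll": 0, "jaw": 0}, {"travel": [0, 0, 0], "roll": 0, "jaw": 0}])

```text
clock: 18.05
tool_pos: [0.4797, 0.0141, 0.0964]
orientation: [-180.0, 0.0, 24.0]
force: [-0.2, 0.7, -1.0]
opening: 0.0003
gripper_force: 0.0
```

Request:
apply_moves(targets=[{"travel": [0, 0, 0.5], "roll": 0, "jaw": 0}, {"travel": [0, 0, 0], "roll": 0, "jaw": 0}])

```text
clock: 18.25
tool_pos: [0.4797, 0.0142, 0.0959]
orientation: [-180.0, 0.0, 24.0]
force: [-0.1, -0.2, -0.5]
opening: 0.0002
gripper_force: 0.0
```

Request:
apply_moves(targets=[{"travel": [0, 0, 0.5], "roll": 0, "jaw": 0}, {"travel": [0, 0, 0], "roll": 0, "jaw": 0}])

```text
clock: 18.45
tool_pos: [0.4798, 0.0141, 0.0954]
orientation: [-180.0, 0.0, 24.0]
force: [-0.1, -0.7, -0.3]
opening: 0.0004
gripper_force: 0.0
```

Request:
apply_moves(targets=[{"travel": [0, 0, 0.5], "roll": 0, "jaw": 0}, {"travel": [0, 0, 0], "roll": 0, "jaw": 0}])

```text
clock: 18.65
tool_pos: [0.4798, 0.0141, 0.0949]
orientation: [180.0, 0.0, 24.0]
force: [0.4, 0.5, -0.3]
opening: 0.0004
gripper_force: 0.0
```

Request:
apply_moves(targets=[{"travel": [0, 0, 0.5], "roll": 0, "jaw": 0}, {"travel": [0, 0, 0], "roll": 0, "jaw": 0}])

```text
clock: 18.85
tool_pos: [0.4797, 0.0141, 0.0944]
orientation: [-180.0, 0.0, 24.0]
force: [1.1, -0.1, 0.5]
opening: 0.0006
gripper_force: 0.0
```

```bash
python3 - <<'E'
from h import *
o=ctrl.get_obs()["tool_pos"]
t=np.array([.4797,.0141,.1013]);X=np.array([.9135,.407,0]);Y=np.array([.407,-.9135,0])
for z in(.075,.085,.095,.105,.115):
    q=ray("scene",(279.8,208.7),z)-t;print(z,((q@X)*1e3).round(1),((q@Y)*1e3).round(1))
# vertical triangulation: rim lip points in wrist frame w6
s=ctrl.snapshot("scene")[:,:,::-1];cv2.imwrite("pics/s7.png",s)
w=ctrl.snapshot("wrist")[:,:,::-1];cv2.imwrite("pics/w7.png",w)
d=cv2.imread("pics/w6.png",0)
print("shift of finger px col 277:",d[222:250,269],d[222:250,277])
E
```

```text
0.075 -4.1 -4.5
0.085 0.8 1.1
0.095 5.8 6.6
0.105 10.7 12.1
0.115 15.7 17.6
shift of finger px col 277: [159 160 159 160 159 158 158 159 158 159 158 157 150 112  72  64  64  59
  45  43  41  41  37  38  35  33  31  33] [160 160 160 159 159 160 158 159 159 157 159 158 149 114  99  96  92  71
  67  68  69  68  69  67  67  66  66  65]
```

Both cameras show the real fingertip level with the TCP rather than 22 mm ahead. The tip is therefore only now reaching rim height, so I'll continue gently.

Request:
apply_moves(targets=[{"travel": [0, 0, 0.5], "roll": 0, "jaw": 0}, {"travel": [0, 0, 0], "roll": 0, "jaw": 0}])

```text
clock: 19.15
tool_pos: [0.4797, 0.0142, 0.0939]
orientation: [-180.0, 0.0, 24.0]
force: [-0.0, 0.4, 0.0]
opening: 0.0004
gripper_force: 0.0
```

Request:
apply_moves(targets=[{"travel": [0, 0, 0.5], "roll": 0, "jaw": 0}, {"travel": [0, 0, 0], "roll": 0, "jaw": 0}])

```text
clock: 19.35
tool_pos: [0.4797, 0.0141, 0.0934]
orientation: [-180.0, 0.0, 24.0]
force: [-1.1, 1.1, -0.3]
opening: 0.0005
gripper_force: 0.0
```

Request:
apply_moves(targets=[{"travel": [0, 0, 0.5], "roll": 0, "jaw": 0}, {"travel": [0, 0, 0], "roll": 0, "jaw": 0}])

```text
clock: 19.55
tool_pos: [0.4798, 0.0142, 0.0933]
orientation: [180.0, -0.0, 24.0]
force: [-2.2, -0.1, 5.3]
opening: 0.0003
gripper_force: 2.3
```

Request:
apply_moves(targets=[{"travel": [0, 0, 0.5], "roll": 0, "jaw": 0}, {"travel": [0, 0, 0], "roll": 0, "jaw": 0}])

```text
clock: 19.75
tool_pos: [0.4798, 0.0142, 0.0933]
orientation: [180.0, -0.0, 24.0]
force: [-3.9, 0.5, 9.6]
opening: 0.0005
gripper_force: 5.2
```

Contact with the rim: TCP z is 0.0933 with a force of about 10 N. I'll ease off to a light touch and feel along the rim towards the notch.

Request:
apply_moves(targets=[{"travel": [0, 0, -0.6], "roll": 0, "jaw": 0}, {"travel": [-0.5, 2.5, 0], "roll": 0, "jaw": 0}, {"travel": [-0.5, 2.5, 0], "roll": 0, "jaw": 0}, {"travel": [-0.5, 2.5, 0], "roll": 0, "jaw": 0}])

```text
clock: 20.15
tool_pos: [0.482, 0.0069, 0.0933]
orientation: [-180.0, -0.1, 24.0]
force: [-0.1, 4.4, 4.0]
opening: 0.0005
gripper_force: 2.1
```

Request:
apply_moves(targets=[{"travel": [-0.5, 2.5, 0], "roll": 0, "jaw": 0}, {"travel": [-0.5, 2.5, 0], "roll": 0, "jaw": 0}, {"travel": [-0.5, 2.5, 0], "roll": 0, "jaw": 0}])

```text
clock: 20.45
tool_pos: [0.4836, -0.0007, 0.0933]
orientation: [-180.0, -0.1, 24.0]
force: [-0.8, 4.3, 5.0]
opening: 0.0005
gripper_force: 2.7
```

Request:
apply_moves(targets=[{"travel": [-0.5, 2.5, 0], "roll": 0, "jaw": 0}, {"travel": [-0.5, 2.5, 0], "roll": 0, "jaw": 0}])

```text
clock: 20.65
tool_pos: [0.4847, -0.0057, 0.0933]
orientation: [-180.0, -0.0, 24.0]
force: [-0.5, 4.2, 5.5]
opening: 0.0008
gripper_force: 2.5
```

Request:
apply_moves(targets=[{"travel": [-0.5, 2.5, 0], "roll": 0, "jaw": 0}, {"travel": [-0.5, 2.5, 0], "roll": 0, "jaw": 0}])

```text
clock: 20.85
tool_pos: [0.4856, -0.0109, 0.0932]
orientation: [180.0, -0.0, 24.0]
force: [0.1, 2.6, 3.3]
opening: 0.0002
gripper_force: 1.5
```

Request:
apply_moves(targets=[{"travel": [-0.5, 2.5, 0], "roll": 0, "jaw": 0}, {"travel": [-0.5, 2.5, 0], "roll": 0, "jaw": 0}])

```text
clock: 21.05
tool_pos: [0.4865, -0.0159, 0.0931]
orientation: [-180.0, -0.0, 24.0]
force: [-0.2, 2.9, 4.9]
opening: 0.0006
gripper_force: 2.3
```

Request:
apply_moves(targets=[{"travel": [-0.5, 2.5, 0], "roll": 0, "jaw": 0}, {"travel": [-0.5, 2.5, 0], "roll": 0, "jaw": 0}])

```text
clock: 21.25
tool_pos: [0.4869, -0.0214, 0.0926]
orientation: [180.0, 0.1, 24.0]
force: [-0.1, -0.3, -0.5]
opening: 0.0003
gripper_force: 0.0
```

Request:
apply_moves(targets=[{"travel": [-0.5, 2.5, 0], "roll": 0, "jaw": 0}, {"travel": [-0.5, 2.5, 0], "roll": 0, "jaw": 0}])

```text
clock: 21.45
tool_pos: [0.4883, -0.0262, 0.0927]
orientation: [-180.0, 0.1, 24.0]
force: [-0.2, 0.6, -0.4]
opening: 0.0002
gripper_force: 0.0
```

Request:
apply_moves(targets=[{"travel": [-0.5, 2.5, 0], "roll": 0, "jaw": 0}, {"travel": [0, 0, 0], "roll": 0, "jaw": 0}])

```text
clock: 21.65
tool_pos: [0.4892, -0.0285, 0.0929]
orientation: [-180.0, 0.0, 24.0]
force: [-0.4, 0.6, 0.8]
opening: 0.0003
gripper_force: 0.0
```

The force vanished, so the fingertip is in the notch, at its middle by dead reckoning. Now down onto the catch.

Request:
apply_moves(targets=[{"travel": [0, 0, 3], "roll": 0, "jaw": 0}, {"travel": [0, 0, 2], "roll": 0, "jaw": 0}, {"travel": [0, 0, 1], "roll": 0, "jaw": 0}, {"travel": [0, 0, 0], "roll": 0, "jaw": 0}])

```text
clock: 22.05
tool_pos: [0.4891, -0.0281, 0.0868]
orientation: [-180.0, 0.0, 24.0]
force: [-0.0, -0.4, -0.2]
opening: -0.0
gripper_force: 0.0
```

Request:
apply_moves(targets=[{"travel": [0, 0, 1], "roll": 0, "jaw": 0}, {"travel": [0, 0, 0.5], "roll": 0, "jaw": 0}, {"travel": [0, 0, 0.5], "roll": 0, "jaw": 0}, {"travel": [0, 0, 0], "roll": 0, "jaw": 0}])

```text
clock: 22.45
tool_pos: [0.4893, -0.0281, 0.0853]
orientation: [180.0, -0.0, 24.0]
force: [-1.3, -0.1, 2.8]
opening: 0.0005
gripper_force: 1.5
```

Request:
apply_moves(targets=[{"travel": [0, 0, 0.5], "roll": 0, "jaw": 0}, {"travel": [0, 0, 0.5], "roll": 0, "jaw": 0}, {"travel": [0, 0, 0], "roll": 0, "jaw": 0}])

```text
clock: 22.75
tool_pos: [0.4893, -0.0281, 0.0843]
orientation: [180.0, -0.0, 24.0]
force: [-1.5, 0.4, 6.3]
opening: 0.0004
gripper_force: 2.4
```

Contact at 0.0853, exactly 8 mm below the rim, and the catch is now moving at about 6 N. I'll press on to the stop, expected near 0.0793.

Request:
apply_moves(targets=[{"travel": [0, 0, 1], "roll": 0, "jaw": 0}, {"travel": [0, 0, 1], "roll": 0, "jaw": 0}, {"travel": [0, 0, 1], "roll": 0, "jaw": 0}, {"travel": [0, 0, 1], "roll": 0, "jaw": 0}, {"travel": [0, 0, 0], "roll": 0, "jaw": 0}])

```text
clock: 23.25
tool_pos: [0.4893, -0.0281, 0.0803]
orientation: [180.0, -0.0, 24.0]
force: [-2.1, 0.5, 4.6]
opening: 0.0004
gripper_force: 2.0
```

Request:
apply_moves(targets=[{"travel": [0, 0, 0.5], "roll": 0, "jaw": 0}, {"travel": [0, 0, 0.5], "roll": 0, "jaw": 0}, {"travel": [0, 0, 0], "roll": 0, "jaw": 0}])

```text
clock: 23.55
tool_pos: [0.4893, -0.0281, 0.0793]
orientation: [180.0, -0.0, 24.0]
force: [-1.8, 1.0, 5.0]
opening: 0.0005
gripper_force: 2.5
```

Request:
apply_moves(targets=[{"travel": [0, 0, 0.5], "roll": 0, "jaw": 0}, {"travel": [0, 0, 0.5], "roll": 0, "jaw": 0}, {"travel": [0, 0, 0], "roll": 0, "jaw": 0}])

```text
clock: 23.85
tool_pos: [0.4894, -0.0281, 0.0792]
orientation: [180.0, -0.0, 24.0]
force: [-6.3, 1.0, 15.3]
opening: 0.0003
gripper_force: 7.6
```

It reached the hard stop at 0.0792 with 15 N. Now I retreat straight up and outward to the robot.

Request:
apply_moves(targets=[{"travel": [0, 0, -2], "roll": 0, "jaw": 0}, {"travel": [0, 0, -10], "roll": 0, "jaw": 0}, {"travel": [0, 0, -20], "roll": 0, "jaw": 0}, {"travel": [0, 0, -30], "roll": 0, "jaw": 0}, {"travel": [0, 0, -30], "roll": 0, "jaw": 0}, {"travel": [0, 0, -30], "roll": 0, "jaw": 0}, {"travel": [-20, 0, 0], "roll": 0, "jaw": 0}, {"travel": [-20, 0, 0], "roll": 0, "jaw": 0}, {"travel": [0, 0, 0], "roll": 0, "jaw": 0}, {"travel": [0, 0, 0], "roll": 0, "jaw": 0}])

```text
clock: 24.85
tool_pos: [0.4529, -0.0445, 0.2007]
orientation: [180.0, -0.1, 24.0]
force: [-0.0, 0.7, 0.6]
opening: 0.0003
gripper_force: 0.0
```

```bash
python3 - <<'E'
from h import *
s=ctrl.snapshot("scene")[:,:,::-1];a=cv2.imread("pics/scene0.png")
f=lambda i:cv2.resize(i[170:280,205:365],(580,400),interpolation=2)[:300]
cv2.imwrite("pics/fin.png",np.vstack([f(a),f(s)]))
E
```

```text
(no output)
```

View pics/fin.png

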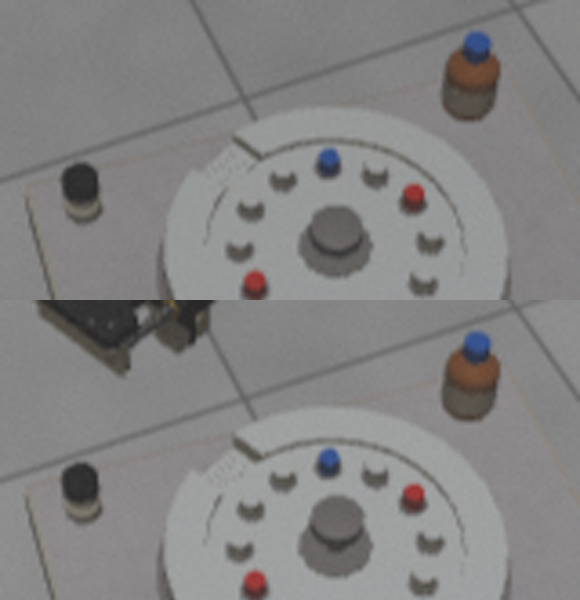

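The final view shows the knob risen (top from y≈228 to y≈216 in the crop's frame) and the catch lower. The tray, bottle and vial have not moved, and the hand is clear.

```bash
python3 -c "
from plant import ctrl
print(ctrl.close_job())"
```

```text
the job is handed in; nothing more can be done
None
```

I found the notch by feeling along the rim and pressed the catch down to its hard stop; the last picture shows the lifting knob risen, the tray, bottle and vial unmoved and the hand clear, and the job is handed in.

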